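# Wedge a rocking slide-drying plate steady

## Task

The slide-drying hot plate rocks because the levelling foot under its front left corner is too short. Press that corner down with a fingertip to feel it rock, then push the orange wedge, thin end first, under the short foot just until the plate no longer rocks and still stands level, and prove it with one more firm fingertip press on the same corner before drawing back. Only touch and push: do not grip or lift anything, do not shove the plate out of its place, and leave the bottle, the cup and the small box alone.

Things in the scene. Friction and masses are not known exactly. Their poses are not given: they have to be found in the camera images.
- warmer: slide-drying hot plate: low white box, aluminium top, grey panel with dial in front, 160 (x) x 240 (y) x 58 mm high, about 1 kg, loose. Origin: on the bench under its middle; x to its back, y to its left. Four grippy rubber feet, 22 mm across, at x = +-65, y = +-100 mm; white underside 18 mm above the bench. At rest it stands level on three equal feet; the front left one hangs clear
- loose_corner (a point): where to press: point on the aluminium top over the short foot, at x = -62, y = +97 mm of the hot plate, 58 mm above the bench while the plate stands level. About 2 N down here rocks the corner down until the short foot meets the bench
- short_foot_pad (a point): centre of the flat underside of the short front left foot (black rubber, 22 mm across, at x = -65, y = +100 mm of the hot plate). It hangs 5 to 9.5 mm above the bench, different each time and to be found by touch; about 3 N up on it begins to lift the corner
- wedge: orange hard plastic levelling wedge lying flat in front of the short foot, 80 mm long (x) x 45 mm wide (y), 2 mm thick at the thin end (+x) rising evenly to 16 mm at the upright thick end (-x), 45 g, slippery (friction 0.25). Origin: under its middle; thin end points roughly to the foot. Passes freely under the white underside; does not slip back under load
- oil_bottle: small brown bottle with black cap, 30 mm across, 62 mm high, standing left of the hot plate; origin under its middle; to be left alone
- sample_cup: white cup with green lid, 64 mm across, 66 mm high, standing in front of the hot plate; origin under its middle; to be left alone
- cover_box: flat white plastic box, 36 x 52 x 17 mm, lying in front of the hot plate; origin under its middle; to be left alone

How it is judged:
On the way, in this order (a step that is already met when the one before it is completed fails the run):
1. a fingertip presses the front left corner of the plate and it rocks down by more than 2 mm (contact force between the fingers and warmer above 0.5 N and height (world z) of loose_corner below 0.056 m and horizontal distance between the grasp point and loose_corner below 0.05 m), for 0.05 s.
2. the wedge is under the short foot, thin end past the middle of the foot (x of short_foot_pad in the frame of wedge between -0.035 and 0.04 m and y of short_foot_pad in the frame of wedge between -0.02 and 0.02 m), for 0.1 s.
3. a fingertip presses the same corner with more than 4 N and it stays within 2 mm of level (contact force between the fingers and warmer above 4 N and height (world z) of loose_corner between 0.056 and 0.06 m and horizontal distance between the grasp point and loose_corner below 0.05 m), for 0.25 s.
At the end, for the whole second after the job is handed in: The wedge lies flat under the short foot (foot centre within 20 mm of its middle line); pressed with over 4 N the corner stayed within 2 mm of level; it is jacked up no more than 2 mm; the hot plate and its corner are within 8 mm of where they stood; all is at rest (all of step 2 and height (world z) of loose_corner between 0.056 and 0.06 m and distance of each of warmer, loose_corner from where it was at the start of the episode below 0.008 m and angle between wedge's own z axis and vertical below 0.1 rad and linear speed of each of warmer, wedge below 0.01 m/s); the robot touches nothing.
It fails at once if the wedge is lifted off the bench (height (world z) of wedge above 0.012 m).
It fails at once if the hot plate is lifted (height (world z) of warmer above 0.012 m).
It fails at once if the hot plate is shoved out of place (distance of any of warmer, loose_corner from where it was at the start of the episode above 0.03 m).
It fails at once if the bottle, the cup or the small box is disturbed (distance of any of oil_bottle, sample_cup, cover_box from where it was at the start of the episode above 0.02 m).
It also fails if it takes over 72 s, if anything falls off the work surface, if the arm or the gripper's body presses on something with over 40 N, if the wrist force passes 120 N, or if a joint passes its speed limit or range.

## Robot

A 6-joint arm with a two-finger parallel gripper is mounted at the origin on a cart in front of the work surface, level with it; the furniture and walls round the work are solid. World frame = base frame: x ahead of the robot, y to its left, z up, the work surface at z = 0. Lengths are in m, angles in rad, forces in N, time in s.
With the tool pointing down it reaches from about 0.35 to 0.85 m from the base axis. Payload 8.1 kg.
Tool frame: the origin (TCP) lies on the centre line of the jaws, within the pads' length; the fingertips stand 22 mm ahead of it and the grasp point (between the pads) lies 3 mm ahead of it; z points along the fingers, y is the line along which they close (so a half turn about z gives the same grasp; the last joint's range is limited). The gripper opens to 93 mm and grips with 3 to 60 N. Pads are 15 mm wide; open, the fingers measure 128 mm over their backs; the gripper's body (75 mm by 188 mm) begins 65 mm behind the grasp point.
Start: joints at [1.193, 0.13, 1.488, -0, 1.523, -0.085], TCP at [0.173, 0.574, 0.203] pointing down, gripper open.
Joint ranges: [-2.96, 2.96], [-0.89, 2.26], [0.02, 2.5], [-1.34, 4.48], [0, 2.73], [-2.66, 2.66]. Speed limits (rad/s): [2.39, 2.39, 2.79, 3.14, 3.14, 3.14].

## Interface

Orientations are given as a rotation vector (axis times angle).
In Python, from plant import robot gives the robot as it stands.
- The arm moves only by the shell command python3 inch.py 'ROWS' [FORCE]. ROWS is one flat JSON list of numbers that holds 1 to 20 rows one after another, with no inner brackets; each row has 5 numbers: the finger opening in m, then dx, dy, dz in shares of the most that a row can go, 1 being 50 mm, then a turn about the tool's z in rad; each row shifts and turns the commanded pose from where the row before left it, along the tool's axes as they then stand; what a row does not reach is not made up. A row lasts 1/10 s, in which the tool goes at most 0.05 m and 0.15 rad, less where a joint would pass 70% of its speed; a pose out of reach is approached as far as the arm can. The fingers move at their own pace and stop on an object; FORCE is the grip in N (left out, the last holds). Time passes only in rows, so rows that do not move let the fingers close. It prints the time, the measured TCP pose, the force, the opening and the grip force at its end. Input that does not fit is refused with a message, and nothing moves.
- robot.read_state(): the state, without advancing time (a new reading comes with each control period).
- robot.read_camera(name): name is "scene" or "top" or "wrist"; returns a dict with "image" (384x512x3 uint8, red, green, blue), "fx", "fy", "cx", "cy" (pixels), "R" (3x3) and "t" (3): a world point X has camera coordinates R X + t. Camera axes: x right, y down, z forward; pixel columns grow to the right and rows downward; lengths in m; the calibration is good to about 2 mm. A picture is of the moment at which its call begins. There is no depth.
- robot.close_job(): hands the job in; it is judged then, once.
The state is a dict: "t": time; "q": joint angles; "dq": joint speeds; "joint_torque": joint torques, N m; "tool_pos": TCP position; "orientation": TCP orientation; "force": force on the tool from outside, world axes, zero at the start; "wrist_torque": the same for the moment, N m; "opening": finger opening in m; "gripper_force": force on a finger pad.
Only numpy, scipy, OpenCV 4.12 (cv2) and the standard library are available. Lean on these libraries where they do the work, as an engineer would, in place of code of your own. Each camera call takes 0.05 s, during which the arm holds its last target. There are 200 camera calls.

## Working session

There is one attempt and no reset: what is moved stays moved. The work goes in short steps, Python scripts to look and compute and a shell command to move; the robot and the scene stay as the last step left them, time stands still between calls to the robot, and variables do not carry over. Pictures are saved under pics/ and viewed, at most 10 in all, crops included, and the job is handed in when it is done.

```bash
ls; mkdir -p pics; python3 - <<'E'
from plant import robot
import cv2,numpy as np
s=robot.read_state();print(s)
for n in("scene","top"):
    c=robot.read_camera(n);cv2.imwrite(f"pics/{n}0.png",c["image"][:,:,::-1]);print(n,c["fx"],c["fy"],c["cx"],c["cy"],np.round(c["R"],4).tolist(),c["t"])
E
```

```text
inch.py
pics
plant.py
{'t': 0.0, 'q': array([ 1.19259604e+00,  1.31146069e-01,  1.48926610e+00, -5.63175214e-06,
        1.52301996e+00, -8.53906085e-02]), 'dq': array([-0.00096747, -0.00066268,  0.00025925, -0.00098683,  0.00096348,
       -0.00098492]), 'joint_torque': array([-8.33876857e-04, -5.59853911e+01, -4.91752446e+01,  7.67600304e-02,
        3.56853276e-02, -2.14168635e-04]), 'tool_pos': array([0.17293846, 0.57390832, 0.20180374]), 'orientation': array([-4.58241559e-01, -3.10756989e+00,  2.81383160e-03]), 'force': array([-0.36660498, -0.56850635,  0.03071494]), 'wrist_torque': array([-0.01755084,  0.00564239, -0.01710117]), 'gripper_force': 0.0, 'opening': 0.09315108089575214}
scene 431.42862500373997 431.42862500373997 264.0420259099173 195.06388224004456 [[0.7965, -0.6046, -0.0119], [-0.4264, -0.5474, -0.7201], [0.4288, 0.5786, -0.6938]] [-0.4893098   0.34880164  0.71974904]
top 445.56981165460513 445.56981165460513 255.90233369283274 190.4058096204178 [[0.0067, -0.9999, 0.0135], [-0.9962, -0.0078, -0.0868], [0.0869, -0.0129, -0.9961]] [0.00387089 0.64479055 0.86755778]
```

View pics/scene0.png

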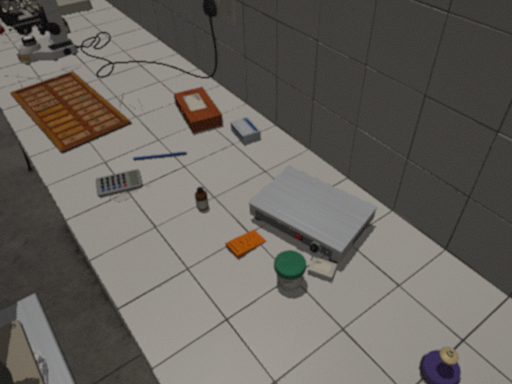

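View pics/top0.png

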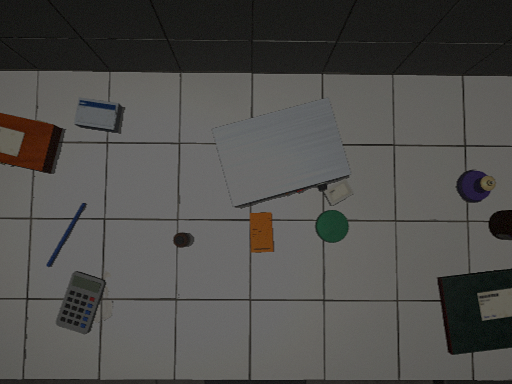

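The top view shows the plate with corners near (213,128), (327,98), (351,177) and (235,207), the last being front left. The wedge is at (249-274, 212-252), the cup at (332,226), the box at (338,192) and the bottle at (183,240). Next I'll refine these positions.

```bash
cat > h.py <<'E'
import numpy as np,cv2
def proj(c,X):
    Y=np.asarray(X)@c["R"].T+c["t"]; return np.c_[c["fx"]*Y[:,0]/Y[:,2]+c["cx"],c["fy"]*Y[:,1]/Y[:,2]+c["cy"]]
def back(c,uv,z):
    d=np.array([(uv[0]-c["cx"])/c["fx"],(uv[1]-c["cy"])/c["fy"],1])@c["R"]; o=-c["R"].T@c["t"]
    return o+d*(z-o[2])/d[2]
def orange(c):
    h=cv2.cvtColor(c["image"],cv2.COLOR_RGB2HSV); return cv2.inRange(h,(5,150,90),(22,255,255))
def w(p,P):
    c,s=np.cos(p[2]),np.sin(p[2]);P=np.asarray(P,float);return np.c_[p[0]+c*P[:,0]-s*P[:,1],p[1]+s*P[:,0]+c*P[:,1],P[:,2]]
WEDGE=[(a*.04,b*.0225,z) for b in(-1,1) for a,z in((-1,0),(-1,.016),(1,0),(1,.002))]
BOX=[(a*.08,b*.12,z) for b in(-1,1) for a in(-1,1) for z in(.018,.058)]
E
python3 - <<'E'
from h import *
from plant import robot
from scipy.optimize import minimize
cs=[robot.read_camera(n) for n in("top","scene")]
ms=[]
for c in cs:
    m=orange(c);m[:150]=0
    n,l,st,ce=cv2.connectedComponentsWithStats(m); 
    tgt=proj(c,[back(cs[0],(261,232),.008)])[0]
    k=min((i for i in range(1,n) if st[i,4]>60),key=lambda i:np.hypot(*(ce[i]-tgt)));print(st[k],ce[k])
    m=cv2.morphologyEx(((l==k)*255).astype(np.uint8),cv2.MORPH_CLOSE,np.ones((5,5)))
    ms.append(cv2.resize(m,None,fx=4,fy=4,interpolation=cv2.INTER_LINEAR)>127)
def cost(p):
    r=0
    for c,m in zip(cs,ms):
        h=cv2.convexHull(((proj(c,w(p,WEDGE))+.5)*4).astype(np.float32)).round().astype(int)
        a=np.zeros(m.shape,np.uint8);cv2.fillConvexPoly(a,h,1);r+=1-(m&(a>0)).sum()/(m|(a>0)).sum()
    return r
b=back(cs[0],(261,232),.008)
best=min((minimize(cost,(b[0],b[1],y),method="Nelder-Mead",options=dict(initial_simplex=[(b[0],b[1],y),(b[0]+.01,b[1],y),(b[0],b[1]+.01,y),(b[0],b[1],y+.15)])) for y in(-.1,0,.1,.2)),key=lambda r:r.fun)
print("wedge",best.x,best.fun)
for uv in[(213,128),(327,98),(351,177),(235,207)]:print(back(cs[0],uv,.058))
for c,uv in((cs[0],(332,226)),):print("cup",back(c,uv,.066),"bottle",back(c,(181,239),.062),"box",back(c,(338,192),.017))
for n,c,(u,v) in(("top",cs[0],(205,90)),("scene",cs[1],(225,160))):
    cv2.imwrite(f"pics/{n}1.png",cv2.resize(np.clip(c["image"][v:v+125,u:u+160,::-1]*1.6,0,255).astype(np.uint8),None,fx=4.8,fy=4.8,interpolation=cv2.INTER_CUBIC))
E
```

```text
[250 213  23  39 798] [260.87719298 231.56641604]
[227 230  38  26 517] [245.23984526 242.43713733]
wedge [ 0.56239933 -0.00196602  0.04041949] 0.268022715622411
[0.76447784 0.09402326 0.058     ]
[ 0.82711717 -0.13078062  0.058     ]
[ 0.66987116 -0.17662591  0.058     ]
[0.60958352 0.04917625 0.058     ]
cup [ 0.57414276 -0.13717604  0.066     ] bottle [0.54745067 0.15150949 0.062     ] box [ 0.64375807 -0.15902678  0.017     ]
```

View pics/top1.png

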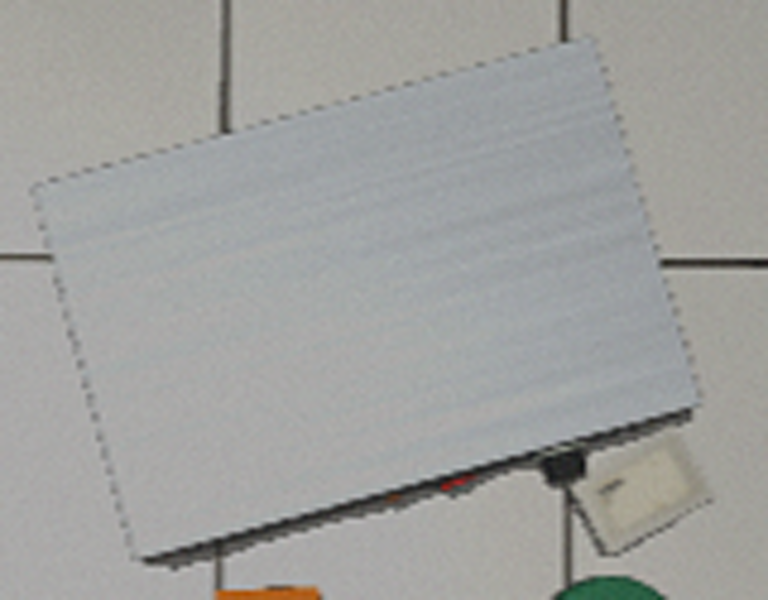

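View pics/scene1.png

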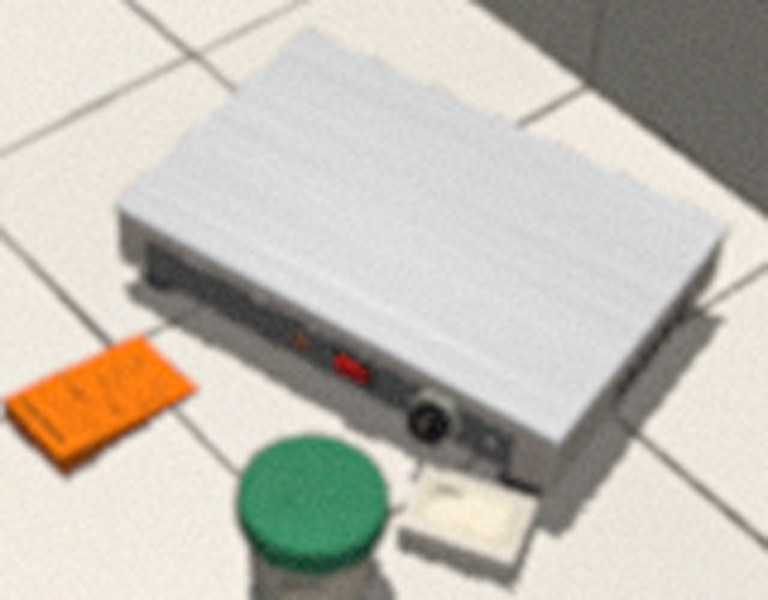

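The crops give the plate's corners: top (35,187), (593,38), (700,403), (135,560); scene (305,28), (725,230), (557,442), (120,207). The wedge's thin end faces the foot. Now I'll fit both.

```bash
cat > fit.py <<'E'
from h import *
from scipy.optimize import minimize
def fitw(cs,g):
    ms=[]
    for c in cs:
        h=cv2.cvtColor(c["image"],cv2.COLOR_RGB2HSV); m=cv2.inRange(h,(3,110,50),(25,255,255))
        t=proj(c,[[g[0],g[1],.008]])[0].astype(int);k=np.zeros_like(m);cv2.circle(k,tuple(map(int,t)),45,255,-1);m&=k
        m=cv2.morphologyEx(m,cv2.MORPH_CLOSE,np.ones((5,5)));n,l,st,_=cv2.connectedComponentsWithStats(m)
        m=((l==1+np.argmax(st[1:,4]))*255).astype(np.uint8);ms.append(cv2.resize(m,None,fx=4,fy=4)>127)
    def cost(p):
        r=0
        for c,m in zip(cs,ms):
            h=cv2.convexHull(((proj(c,w(p,WEDGE))+.5)*4).astype(np.float32)).round().astype(int)
            a=np.zeros(m.shape,np.uint8);cv2.fillConvexPoly(a,h,1);r+=1-(m&(a>0)).sum()/(m|(a>0)).sum()
        return r
    return min((minimize(cost,(g[0],g[1],y),method="Nelder-Mead",options=dict(initial_simplex=[(g[0],g[1],y),(g[0]+.01,g[1],y),(g[0],g[1]+.01,y),(g[0],g[1],y+.15)])) for y in(-.1,.05,.2,.3)),key=lambda r:r.fun)
E
python3 - <<'E'
from fit import *
from plant import robot
from scipy.optimize import least_squares
cs=[robot.read_camera(n) for n in("top","scene")]
b=fitw(cs,(.5624,-.002));print("wedge",b.x,b.fun)
for c in cs: print(fitw([c],(.5624,-.002)).x)
T=np.array([(35,187),(593,38),(700,403),(135,560)])/4.8+(205,90)
S=np.array([(305,28),(725,230),(557,442),(120,207)])/4.8+(225,160)
P=lambda p:w(p,[(.08,.12,p[3]),(.08,-.12,p[3]),(-.08,-.12,p[3]),(-.08,.12,p[3])])
r=least_squares(lambda p:np.r_[proj(cs[0],P(p))-T+.5,proj(cs[1],P(p))-S+.5].ravel(),(.71,-.04,.27,.058))
print("plate",r.x,np.round(r.fun,1));print("corner,foot,FLedge",w(r.x,[(-.062,.097,.058),(-.065,.1,0),(-.08,.12,0)]))
print(robot.read_state()["t"])
E
```

```text
wedge [ 0.56315636 -0.00167854  0.02525837] 0.16766305056489594
[ 0.56267589 -0.00196089  0.02903599]
[0.56450288 0.00130004 0.04185183]
plate [ 0.72032318 -0.0389825   0.27482454  0.05718863] [-0.9 -0.5 -0.1 -0.7  0.3  0.5 -0.5  0.2  0.2  0.5  1.5 -0.4  0.5  1.1
 -1.7  0.1]
corner,foot,FLedge [[0.63432619 0.03755193 0.058     ]
 [0.63062464 0.03962521 0.        ]
 [0.61075999 0.054804   0.        ]]
0.3
```

```bash
python3 inch.py '[0, 0, 0, 0, 0.142, 0, 0, 0, 0, 0.142, 0, 0, 0, 0, 0.142, 0, 0, 0, 0, 0.142, 0, 0, 0, 0, 0.142, 0, 0, 0, 0, 0.142, 0, 0, 0, 0, 0.142, 0, 0, 0, 0, 0.142, 0, 0, 0, 0, 0.142, 0, 0, 0, 0, 0]' 5
```

```text
t: 1.3
tool_pos: [0.1732, 0.5744, 0.2028]
orientation: [2.224, 2.219, -0.0]
force: [0.3, 0.6, -0.1]
opening: 0.0177
gripper_force: 0.0
```
Orientation ~ (2.22,2.22,0): x<->y swap, good. Move: dx_world=+.461 → tool y; dy_world=-.537→tool x. 14 rows: tool y .033 =.462; tool x -.0384=-.5376 (norm .0506>0.05 → use 15 rows: x -.0358, y .0307). Radial min: the straight path passes near... from (.17,.57) to (.63,.04): min radius ~.57 ok.

Units first: shifts go in shares of 50 mm. So -0.0358 m is -0.716, 0.0307 m is 0.614.

```bash
python3 inch.py '[0, -0.716, 0.614, 0, 0, 0, -0.716, 0.614, 0, 0, 0, -0.716, 0.614, 0, 0, 0, -0.716, 0.614, 0, 0, 0, -0.716, 0.614, 0, 0, 0, -0.716, 0.614, 0, 0, 0, -0.716, 0.614, 0, 0, 0, -0.716, 0.614, 0, 0, 0, -0.716, 0.614, 0, 0, 0, -0.716, 0.614, 0, 0, 0, -0.716, 0.614, 0, 0, 0, -0.716, 0.614, 0, 0, 0, -0.716, 0.614, 0, 0, 0, -0.716, 0.614, 0, 0, 0, -0.716, 0.614, 0, 0, 0, 0, 0, 0, 0, 0, 0, 0, 0, 0, 0, 0, 0, 0, 0]'
```

```text
t: 3.1
tool_pos: [0.6332, 0.0383, 0.2028]
orientation: [-2.218, -2.224, -0.0]
force: [-0.1, 0.3, 0.7]
opening: 0.0006
gripper_force: 0.0
```

Scaled: 0.03 m is 0.6, 0.025 m is 0.5.

```bash
python3 inch.py '[0, 0, 0, 0.6, 0, 0, 0, 0, 0.6, 0, 0, 0, 0, 0.6, 0, 0, 0, 0, 0.5, 0, 0, 0, 0, 0, 0, 0, 0, 0, 0, 0, 0, 0, 0, 0, 0]'; for i in 1; do python3 inch.py '[0, 0, 0, 0.04, 0, 0, 0, 0, 0.04, 0, 0, 0, 0, 0, 0, 0, 0, 0, 0, 0]'; python3 inch.py '[0, 0, 0, 0.04, 0, 0, 0, 0, 0, 0, 0, 0, 0, 0, 0]'; python3 inch.py '[0, 0, 0, 0.04, 0, 0, 0, 0, 0, 0, 0, 0, 0, 0, 0]'; done
```

```text
t: 3.8
tool_pos: [0.6349, 0.0381, 0.0904]
orientation: [2.218, 2.221, 0.004]
force: [0.9, -0.1, 1.0]
opening: 0.0003
gripper_force: 0.0
t: 4.2
tool_pos: [0.6337, 0.0374, 0.084]
orientation: [2.221, 2.221, 0.0]
force: [-0.3, 0.1, -0.0]
opening: 0.0004
gripper_force: 0.0
t: 4.5
tool_pos: [0.6335, 0.0375, 0.0816]
orientation: [-2.221, -2.221, 0.0]
force: [-0.7, 0.0, 1.6]
opening: 0.0006
gripper_force: 0.0
t: 4.8
tool_pos: [0.6335, 0.0375, 0.0797]
orientation: [-2.221, -2.221, 0.0]
force: [0.2, -0.1, -0.8]
opening: 0.0001
gripper_force: 0.0
```

Scaled: 0.002 m is 0.04.

```bash
python3 inch.py '[0, 0, 0, 0.04, 0, 0, 0, 0, 0, 0, 0, 0, 0, 0, 0]'; python3 inch.py '[0, 0, 0, 0.04, 0, 0, 0, 0, 0, 0, 0, 0, 0, 0, 0]';  python3 inch.py '[0, 0, 0, 0.02, 0, 0, 0, 0, 0, 0, 0, 0, 0, 0, 0]'; python3 inch.py '[0, 0, 0, 0.02, 0, 0, 0, 0, 0, 0, 0, 0, 0, 0, 0]'
```

```text
t: 5.1
tool_pos: [0.6336, 0.0375, 0.0777]
orientation: [-2.221, -2.221, 0.0]
force: [0.4, -0.7, -0.6]
opening: 0.0004
gripper_force: 0.0
t: 5.4
tool_pos: [0.6336, 0.0375, 0.0757]
orientation: [-2.221, -2.221, 0.0]
force: [0.4, -0.2, 1.2]
opening: 0.0006
gripper_force: 0.0
t: 5.7
tool_pos: [0.6336, 0.0375, 0.0748]
orientation: [-2.221, -2.221, 0.0]
force: [0.3, -0.1, -0.2]
opening: 0.0001
gripper_force: 0.0
t: 6.0
tool_pos: [0.6336, 0.0375, 0.0738]
orientation: [-2.221, -2.221, 0.0]
force: [-0.0, -0.0, 0.7]
opening: 0.0005
gripper_force: 0.0
```

Scaled: 0.001 m is 0.02.

```bash
python3 inch.py '[0, 0, 0, 0.02, 0, 0, 0, 0, 0, 0, 0, 0, 0, 0, 0]'|grep -E "tool|force: \["; python3 inch.py '[0, 0, 0, 0.02, 0, 0, 0, 0, 0, 0, 0, 0, 0, 0, 0]'|grep -E "tool|force: \[";  python3 - <<'E'
from plant import robot
import cv2,numpy as np
f=[]
for i in range(4):
    c=robot.read_camera("scene");f.append(robot.read_state()["force"])
print(np.mean(f,0),np.std(f,0))
u,v=225,160
cv2.imwrite("pics/press.png",cv2.resize(np.clip(c["image"][v:v+125,u:u+160,::-1]*1.6,0,255).astype(np.uint8),None,fx=4.8,fy=4.8,interpolation=cv2.INTER_CUBIC))
E
```

```text
tool_pos: [0.6336, 0.0375, 0.0728]
force: [0.2, -0.3, 0.2]
tool_pos: [0.6336, 0.0375, 0.0718]
force: [0.4, 0.9, -0.4]
[-0.00346232  0.12608283 -0.06972942] [0.32198027 0.14755681 0.43121405]
```

View pics/press.png

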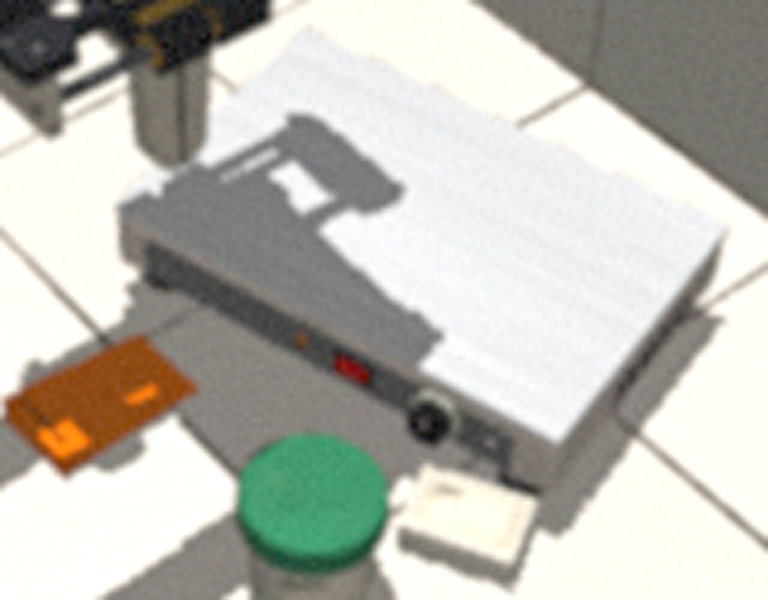

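The picture shows the fist near (172,165) in the crop and clearly not in contact, with zero force. I'll check where the tip projects.

```bash
python3 - <<'E'
from plant import robot
from h import *
c=robot.read_camera("scene");t=robot.read_camera("top")
print(robot.read_state()["tool_pos"])
X=[[.6336,.0375,z] for z in(.05,.058,.065,.08)]
print((proj(c,X)-(225,160))*4.8)
print(proj(t,X))
u,v=195,100
cv2.imwrite("pics/press2.png",cv2.resize(np.clip(t["image"][v:v+125,u:u+160,::-1]*1.6,0,255).astype(np.uint8),None,fx=4.8,fy=4.8,interpolation=cv2.INTER_CUBIC))
E
```

```text
[0.63369732 0.03748526 0.07187863]
[[170.58107784 215.12987951]
 [170.28170296 203.13524915]
 [170.01693385 192.52711941]
 [169.44052856 169.43310295]]
[[241.23484228 194.98641124]
 [241.1552704  194.67076365]
 [241.08443159 194.38975862]
 [240.92868528 193.77194051]]
```

View pics/press2.png

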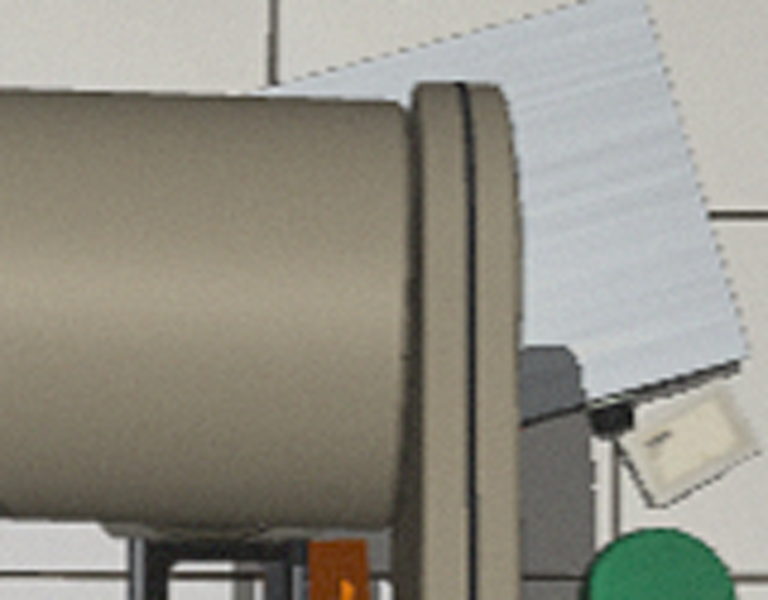

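The tip projects about 20-30 mm higher than the nominal tip offset implies, and there is still no contact. I'll keep going down in small steps, watching the force.

```bash
cat > f.py <<'E'
from plant import robot
import numpy as np
f=[]
for i in range(4): robot.read_camera("wrist");f.append(robot.read_state()["force"])
s=robot.read_state();print("F",np.round(np.mean(f,0),2),"pos",np.round(s["tool_pos"],4),"t",round(s["t"],2))
E
python3 inch.py '[0, 0, 0, 0.04, 0, 0, 0, 0, 0.04, 0, 0, 0, 0, 0, 0]' >/dev/null; python3 f.py;  python3 inch.py '[0, 0, 0, 0.04, 0, 0, 0, 0, 0.04, 0, 0, 0, 0, 0, 0]'>/dev/null; python3 f.py
```

```text
F [-0.18 -0.03  0.33] pos [0.6337 0.0375 0.0678] t 7.4
F [-0.21 -0.01 -0.05] pos [0.6337 0.0374 0.0639] t 7.9
```

Scaled: 0.002 m is 0.04.

```bash
python3 inch.py '[0, 0, 0, 0.04, 0, 0, 0, 0, 0.04, 0, 0, 0, 0, 0, 0]' >/dev/null; python3 f.py;  python3 inch.py '[0, 0, 0, 0.04, 0, 0, 0, 0, 0.04, 0, 0, 0, 0, 0, 0]'>/dev/null; python3 f.py
python3 - <<'E'
from plant import robot
from h import *
c=robot.read_camera("scene");t=robot.read_camera("wrist")
u,v=225,140
a=cv2.resize(np.clip(c["image"][v:v+125,u:u+80,::-1]*1.6,0,255).astype(np.uint8),None,fx=4.8,fy=4.8,interpolation=cv2.INTER_CUBIC)
b=cv2.resize(t["image"][:,:,::-1],(400,300));b=np.vstack([b,0*b])
print(a.shape,b.shape,(proj(c,[[.6336,.0375,z] for z in(.05,.058,.065,.08)])-(225,140))*4.8)
cv2.imwrite("pics/press3.png",np.hstack([a,b]))
E
```

```text
F [-0.08 -0.53  0.14] pos [0.6337 0.0375 0.0599] t 8.4
F [-0.02 -0.15  0.27] pos [0.6337 0.0375 0.0559] t 8.9
(600, 384, 3) (600, 400, 3) [[170.58107784 311.12987951]
 [170.28170296 299.13524915]
 [170.01693385 288.52711941]
 [169.44052856 265.43310295]]
```

View pics/press3.png

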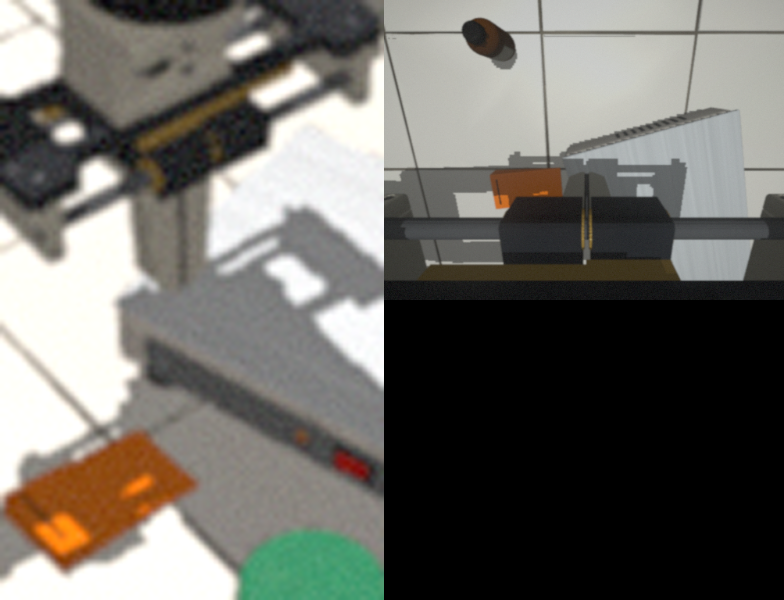

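The tip is now at crop (175,287), so z is about 0.066 and it is still above the plate. The tip sits higher than I assumed, so I continue down.

Scaled: 0.002 m is 0.04.

```bash
python3 inch.py '[0, 0, 0, 0.04, 0, 0, 0, 0, 0.04, 0, 0, 0, 0, 0, 0]' >/dev/null; python3 f.py;  python3 inch.py '[0, 0, 0, 0.04, 0, 0, 0, 0, 0, 0]'>/dev/null; python3 f.py;  python3 inch.py '[0, 0, 0, 0.04, 0, 0, 0, 0, 0, 0]'>/dev/null; python3 f.py;  python3 inch.py '[0, 0, 0, 0.04, 0, 0, 0, 0, 0, 0]'>/dev/null; python3 f.py
```

```text
F [-0.31 -0.16 -0.05] pos [0.6337 0.0375 0.0518] t 9.5
F [ 0.08  0.04 -0.11] pos [0.6337 0.0375 0.0498] t 9.9
F [ 0.17 -0.04  0.04] pos [0.6336 0.0375 0.0478] t 10.3
F [-0.17 -0.    0.34] pos [0.6337 0.0375 0.0458] t 10.7
```

```bash
for k in 1; do python3 inch.py '[0, 0, 0, 0.04, 0, 0, 0, 0, 0, 0]'>/dev/null; python3 f.py;  python3 inch.py '[0, 0, 0, 0.02, 0, 0, 0, 0, 0, 0]'>/dev/null; python3 f.py;  python3 inch.py '[0, 0, 0, 0.02, 0, 0, 0, 0, 0, 0]'>/dev/null; python3 f.py;  python3 inch.py '[0, 0, 0, 0.02, 0, 0, 0, 0, 0, 0]'>/dev/null; python3 f.py; done
```

```text
F [-0.   -0.57 -0.32] pos [0.6337 0.0375 0.0438] t 11.1
F [0.1  0.28 0.15] pos [0.6336 0.0375 0.0428] t 11.5
F [-2.33  0.    3.78] pos [0.6337 0.0375 0.0421] t 11.9
F [-3.37  1.54  4.92] pos [0.6336 0.0376 0.0409] t 12.3
```

```bash
for k in 1; do python3 inch.py '[0, 0, 0, 0.02, 0, 0, 0, 0, 0, 0]'>/dev/null; python3 f.py;  python3 inch.py '[0, 0, 0, 0.02, 0, 0, 0, 0, 0, 0]'>/dev/null; python3 f.py;  python3 inch.py '[0, 0, 0, 0.02, 0, 0, 0, 0, 0, 0]'>/dev/null; python3 f.py;done
```

```text
F [-3.14  1.64  5.04] pos [0.6337 0.0376 0.0399] t 12.7
F [-3.29  1.68  5.19] pos [0.6337 0.0375 0.0389] t 13.1
F [-3.25  2.2   4.9 ] pos [0.6337 0.0375 0.0379] t 13.5
```

```bash
for k in 1; do python3 inch.py '[0, 0, 0, 0.02, 0, 0, 0, 0, 0, 0]'>/dev/null; python3 f.py;  python3 inch.py '[0, 0, 0, 0.02, 0, 0, 0, 0, 0, 0]'>/dev/null; python3 f.py; python3 inch.py '[0, 0, 0, 0.02, 0, 0, 0, 0, 0, 0]'>/dev/null; python3 f.py; done
```

```text
F [-3.49  1.97  4.96] pos [0.6336 0.0375 0.0369] t 13.9
F [-6.06  1.84  9.79] pos [0.6337 0.0375 0.0366] t 14.3
F [-9.26  1.82 15.84] pos [0.6338 0.0375 0.0365] t 14.7
```

The corner rocked from contact at TCP z of about 0.0425 down to a hard stop at 0.0367. That puts the foot gap at about 6 mm and the true tip at TCP + 15.5 mm. Next I rise and go to the right side of the wedge.

Scaled: -0.01 m is -0.2, -0.03 m is -0.6.

```bash
python3 inch.py '[0, 0, 0, -0.2, 0, 0, 0, 0, -0.6, 0, 0, 0, 0, -0.6, 0, 0, -0.576, -0.54, 0, 0, 0, -0.576, -0.54, 0, 0, 0, -0.576, -0.54, 0, 0, 0, 0, 0, 0, 0, 0, 0, 0, 0, 0, 0, 0, 0, 0, 0]';python3 f.py
```

```text
t: 15.6
tool_pos: [0.5535, -0.0487, 0.1051]
orientation: [2.221, 2.221, 0.001]
force: [-0.9, 0.3, 0.3]
opening: 0.0009
gripper_force: 0.0
F [0.69 0.15 0.05] pos [ 0.5532 -0.0483  0.1048] t 15.8
```

Scaled: 0.03 m is 0.6, 0.005 m is 0.1.

```bash
python3 inch.py '[0, 0, 0, 0.6, 0, 0, 0, 0, 0.6, 0, 0, 0, 0, 0.6, 0, 0, 0, 0, 0.1, 0, 0, 0, 0, 0, 0, 0, 0, 0, 0, 0]'>/dev/null;python3 f.py;python3 inch.py '[0, 0, 0, 0.1, 0, 0, 0, 0, 0, 0, 0, 0, 0, 0, 0]'>/dev/null;python3 f.py;python3 inch.py '[0, 0, 0, 0.1, 0, 0, 0, 0, 0, 0, 0, 0, 0, 0, 0]'>/dev/null;python3 f.py;python3 inch.py '[0, 0, 0, 0.06, 0, 0, 0, 0, 0, 0, 0, 0, 0, 0, 0]'>/dev/null;python3 f.py
python3 - <<'E'
from plant import robot
from h import *
c=robot.read_camera("scene")
u,v=205,170
a=cv2.resize(np.clip(c["image"][v:v+110,u:u+140,::-1]*1.6,0,255).astype(np.uint8),None,fx=5,fy=5,interpolation=cv2.INTER_CUBIC)
print((proj(c,[[.5535,-.0485,z] for z in(-.02,0,.02)])-(u,v))*5)
cv2.imwrite("pics/side.png",a)
E
```

```text
F [-0.14  0.02  0.09] pos [ 0.554  -0.0491  0.0115] t 16.6
F [-0.14 -0.15 -0.16] pos [ 0.5527 -0.0489  0.0049] t 17.1
F [-0.52  0.08 -0.1 ] pos [ 5.527e-01 -4.900e-02 -1.000e-04] t 17.6
F [0.27 0.32 0.15] pos [ 0.5527 -0.0489 -0.0031] t 18.1
[[251.94236158 477.08701273]
 [250.74138842 448.90148767]
 [249.50399659 419.86125616]]
```

View pics/side.png

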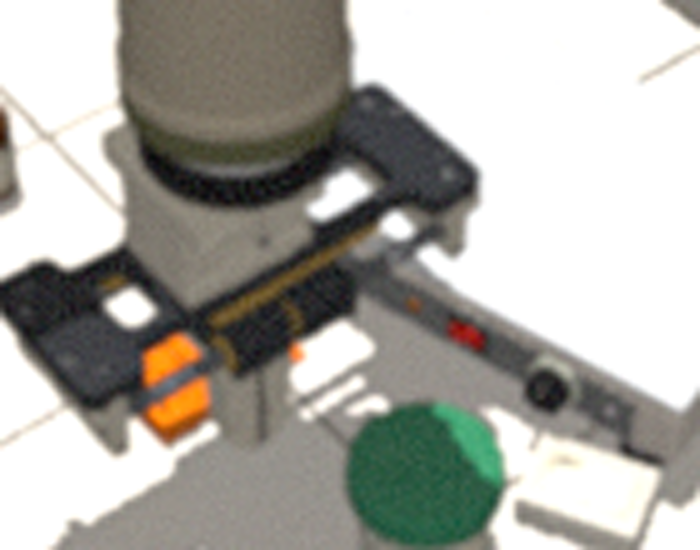

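The gripper's end brackets come near the plate front at this yaw. I'll rise, move back, and do the side push with the opened front finger so the body stays clear of the plate.

Scaled: -0.03 m is -0.6, -0.028 m is -0.56.

```bash
python3 inch.py '[0, 0, 0, -0.6, 0, 0, 0, 0, -0.6, 0, 0.093, -0.08, -0.56, 0, 0, 0.093, -0.08, -0.56, 0, 0, 0.093, 0, 0, 0, 0, 0.093, 0, 0, 0, 0, 0.093, 0, 0, 0, 0, 0.093, 0, 0, 0, 0, 0.093, 0, 0, 0, 0, 0.093, 0, 0, 0, 0]';python3 f.py
python3 - <<'E'
from plant import robot
from fit import *
c=robot.read_camera("scene");t=robot.read_camera("top")
for k in(c,t):
    try: r=fitw([k],(.563,-.0017));print(r.x,r.fun)
    except Exception as e: print(e)
u,v=195,150
a=cv2.resize(np.clip(c["image"][v:v+120,u:u+150,::-1]*1.6,0,255).astype(np.uint8),None,fx=5,fy=5,interpolation=cv2.INTER_CUBIC)
print((proj(c,[[.5535,-.0570,z] for z in(-.02,0,.02,.07,.09)])-(u,v))*5)
cv2.imwrite("pics/side2.png",a)
E
```

```text
t: 19.15
tool_pos: [0.497, -0.0569, 0.0568]
orientation: [-2.221, -2.222, 0.0]
force: [0.4, 0.2, 0.2]
opening: 0.0599
gripper_force: 0.0
F [ 0.16 -0.25 -0.22] pos [ 0.4967 -0.0569  0.0568] t 19.35
[5.64488678e-01 4.25887982e-04 6.61484851e-02] 0.26686498416658666
[ 0.56274289 -0.00196281  0.03184778] 0.04755331630892401
[[313.53383852 589.63281162]
 [312.50052195 561.48566132]
 [311.43570148 532.4803565 ]
 [308.6259912  455.94491693]
 [307.43876342 423.60528385]]
```

View pics/side2.png

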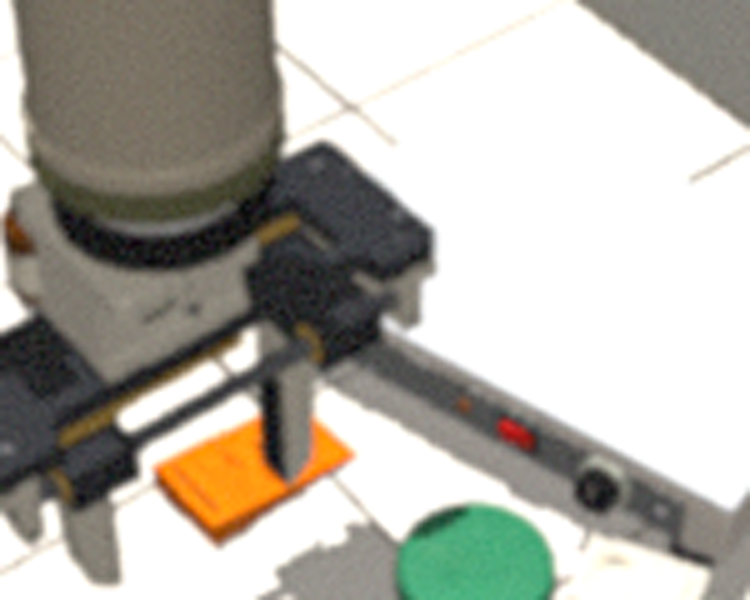

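The wedge hasn't moved, and the front finger tip is at crop (290,480), right of it. Now I lower beside it.

Scaled: 0.02 m is 0.4.

```bash
python3 inch.py '[0.093, 0, 0, 0.4, 0, 0.093, 0, 0, 0.4, 0, 0.093, 0, 0, 0.4, 0, 0.093, 0, 0, 0, 0, 0.093, 0, 0, 0, 0]';python3 f.py;python3 inch.py '[0.093, 0, 0, 0.06, 0, 0.093, 0, 0, 0, 0, 0.093, 0, 0, 0, 0]'>/dev/null;python3 f.py;python3 inch.py '[0.093, 0, 0, 0.06, 0, 0.093, 0, 0, 0, 0, 0.093, 0, 0, 0, 0]'>/dev/null;python3 f.py
```

```text
t: 19.95
tool_pos: [0.4963, -0.0569, -0.0031]
orientation: [-2.221, -2.221, 0.001]
force: [0.2, 0.1, 1.1]
opening: 0.093
gripper_force: 0.0
F [0.11 0.15 0.24] pos [ 0.4978 -0.0571 -0.0018] t 20.15
F [-0.19  0.27 -0.19] pos [ 0.4966 -0.0569 -0.0061] t 20.65
F [-0.06  0.12  0.12] pos [ 0.4967 -0.0569 -0.0091] t 21.15
```

```bash
python3 inch.py '[0.093, 0.16, 0, 0, 0, 0.093, 0.16, 0, 0, 0, 0.093, 0.1, 0, 0, 0, 0.093, 0.1, 0, 0, 0, 0.093, 0.1, 0, 0, 0, 0.093, 0.1, 0, 0, 0, 0.093, 0.1, 0, 0, 0, 0.093, 0.1, 0, 0, 0, 0.093, 0.1, 0, 0, 0, 0.093, 0.1, 0, 0, 0, 0.093, 0.1, 0, 0, 0, 0.093, 0, 0, 0, 0, 0.093, 0, 0, 0, 0]'
python3 - <<'E'
from plant import robot
from fit import *
c=robot.read_camera("scene");t=robot.read_camera("top")
for k in(c,t):
    try: r=fitw([k],(.563,.03));print(r.x,r.fun)
    except Exception as e: print(e)
E
```

```text
t: 22.45
tool_pos: [0.4967, 0.0042, -0.0092]
orientation: [2.221, 2.222, -0.0]
force: [-0.1, 0.0, -0.4]
opening: 0.0928
gripper_force: 0.0
[ 0.56371872  0.04086461 -0.20233393] 0.6310497782158699
[ 0.56924381  0.03370818 -0.2855172 ] 0.5439739413680782
```

```bash
python3 inch.py '[0.093, -0.2, 0, 0, 0, 0.093, 0, 0, -0.6, 0, 0.093, 0, 0, -0.6, 0, 0.093, 0, 0, -0.6, 0, 0, 0, -0.4, 0, -0.1428, 0, 0, -0.4, 0, -0.1428, 0, 0, 0, 0, -0.1428, 0, 0, 0, 0, -0.1428, 0, 0, 0, 0, -0.1428, 0, 0, 0, 0, -0.1428, 0, 0, 0, 0, -0.1428, 0, 0, 0, 0, -0.1428, 0, 0, 0, 0, -0.1428, 0, 0, 0, 0, -0.1428, 0, 0, 0, 0, -0.1428, 0, 0, 0, 0, 0, 0, 0, 0, 0, 0]'
python3 - <<'E'
from plant import robot
from fit import *
c=robot.read_camera("scene");t=robot.read_camera("top")
for k in([c],[t],[c,t]):
    try: r=fitw(k,(.563,.035));print(r.x,r.fun)
    except Exception as e: print(e)
a=[]
for k,u,v in((c,205,150),(t,195,100)): a.append(cv2.resize(np.clip(k["image"][v:v+150,u:u+100,::-1]*1.6,0,255).astype(np.uint8),None,fx=4,fy=4,interpolation=cv2.INTER_CUBIC))
cv2.imwrite("pics/look.png",np.hstack(a))
E
```

```text
t: 24.25
tool_pos: [0.4569, -0.0093, 0.0809]
orientation: [0.008, 3.141, -0.0]
force: [-0.4, 0.0, 0.4]
opening: 0.0006
gripper_force: 0.0
[ 0.57115439  0.03529334 -0.23571358] 0.34205776173285196
[ 0.56856374  0.03222334 -0.25514811] 0.03403896195231737
[ 0.56871658  0.0321302  -0.24346549] 0.4057085560665882
```

View pics/look.png

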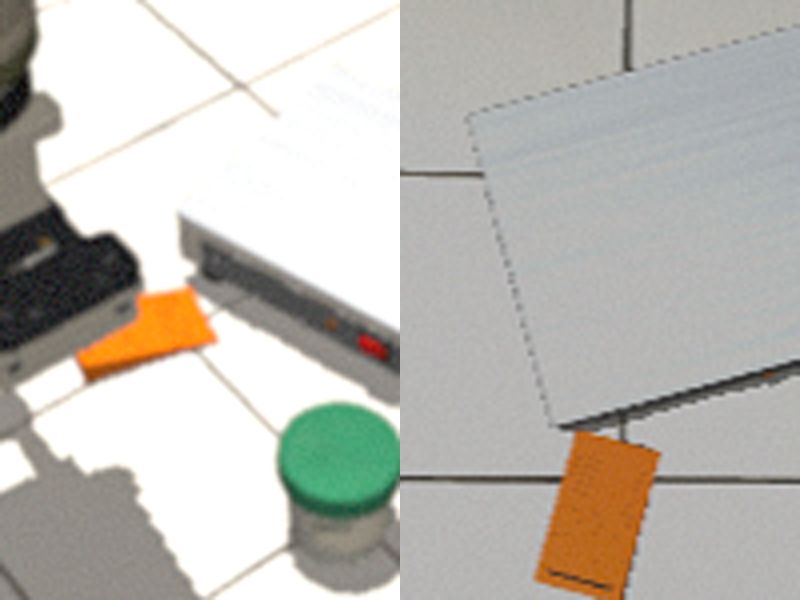

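The plate hasn't moved. The wedge turned to yaw -0.255 in the side push, with its right rear corner now rearmost. A flat push with the fist in +x will square it up before it meets the foot.

Units first: shifts go in shares of 50 mm. So 0.03 m is 0.6, 0.0285 m is 0.57.

```bash
python3 inch.py '[0, -0.43, 0.374, 0, 0, 0, -0.43, 0.374, 0, 0, 0, 0, 0, 0.6, 0, 0, 0, 0, 0.6, 0, 0, 0, 0, 0.57, 0, 0, 0, 0, 0, 0, 0, 0, 0, 0, 0]';python3 f.py; python3 inch.py '[0, -0.1, 0, 0, 0, 0, -0.1, 0, 0, 0, 0, -0.08, 0, 0, 0, 0, -0.08, 0, 0, 0, 0, -0.08, 0, 0, 0, 0, -0.08, 0, 0, 0, 0, -0.08, 0, 0, 0, 0, 0, 0, 0, 0, 0, 0, 0, 0, 0]';python3 f.py
cat > lk.py <<'E'
from plant import robot
from fit import *
import sys
c=robot.read_camera("scene");t=robot.read_camera("top")
g=(float(sys.argv[1]),float(sys.argv[2]))
for k in([c],[t]):
    try: r=fitw(k,g);print(r.x,r.fun)
    except Exception as e: print(e)
E
python3 lk.py .58 .035
```

```text
t: 25.05
tool_pos: [0.4994, 0.0286, -0.0076]
orientation: [-0.002, -3.14, -0.0]
force: [-0.3, -0.1, 0.8]
opening: 0.0006
gripper_force: 0.0
F [-0.09 -0.18  0.04] pos [ 0.5016  0.0285 -0.0057] t 25.25
t: 26.15
tool_pos: [0.5298, 0.0286, -0.0078]
orientation: [0.0, -3.141, -0.0]
force: [-0.2, 0.4, 0.1]
opening: 0.0003
gripper_force: 0.0
F [-0.26 -0.05  0.05] pos [ 0.5297  0.0286 -0.0077] t 26.35
[ 0.58   0.035 -0.1  ] 1.0
[ 0.61472614  0.03064332 -0.18171602] 0.5564148897723166
```

Scaled: 0.025 m is 0.5.

```bash
python3 inch.py '[0, 0.5, 0, 0, 0, 0, 0.5, 0, 0, 0, 0, 0.5, 0, 0, 0, 0, 0, 0, 0, 0, 0, 0, 0, 0, 0]';python3 lk.py .578 .033
```

```text
t: 26.95
tool_pos: [0.4552, 0.0286, -0.0073]
orientation: [-0.0, 3.14, -0.0]
force: [1.2, -0.1, 0.6]
opening: 0.0004
gripper_force: 0.0
[ 0.58479606  0.03961344 -0.16385299] 0.07215007215007219
[ 0.58244755  0.03616366 -0.15428472] 0.09197748064743139
```

Scaled: -0.025 m is -0.5, -0.022 m is -0.44.

```bash
python3 inch.py '[0, -0.5, 0, 0, 0, 0, -0.5, 0, 0, 0, 0, -0.44, 0, 0, 0, 0, -0.06, 0, 0, 0, 0, -0.06, 0, 0, 0, 0, -0.06, 0, 0, 0, 0, -0.06, 0, 0, 0, 0, 0, 0, 0, 0]'>/dev/null;python3 f.py;python3 inch.py '[0, -0.06, 0, 0, 0, 0, -0.06, 0, 0, 0, 0, 0, 0, 0, 0]'>/dev/null;python3 f.py;python3 inch.py '[0, -0.04, 0, 0, 0, 0, -0.04, 0, 0, 0, 0, 0, 0, 0, 0]'>/dev/null;python3 f.py
```

```text
F [-0.07 -0.22 -0.25] pos [ 0.5386  0.0286 -0.0076] t 28.05
F [-0.31 -0.02 -0.28] pos [ 0.5448  0.0286 -0.0077] t 28.55
F [-0.77  0.09  0.17] pos [ 0.5488  0.0286 -0.0077] t 29.05
```

```bash
python3 inch.py '[0, -0.04, 0, 0, 0, 0, 0, 0, 0, 0]'>/dev/null;python3 f.py;python3 inch.py '[0, -0.04, 0, 0, 0, 0, 0, 0, 0, 0]'>/dev/null;python3 f.py;python3 inch.py '[0, -0.04, 0, 0, 0, 0, 0, 0, 0, 0]'>/dev/null;python3 f.py
```

```text
F [ 0.11 -0.06  0.1 ] pos [ 0.5509  0.0286 -0.0076] t 29.45
F [ 0.14  0.26 -0.15] pos [ 0.5529  0.0286 -0.0077] t 29.85
F [-0.32 -0.42  0.01] pos [ 0.5549  0.0286 -0.0077] t 30.25
```

```bash
python3 inch.py '[0, -0.04, 0, 0, 0, 0, 0, 0, 0, 0]'>/dev/null;python3 f.py;python3 inch.py '[0, -0.04, 0, 0, 0, 0, 0, 0, 0, 0]'>/dev/null;python3 f.py;python3 inch.py '[0, -0.04, 0, 0, 0, 0, 0, 0, 0, 0]'>/dev/null;python3 f.py
```

```text
F [-0.2   0.07 -0.17] pos [ 0.5569  0.0286 -0.0077] t 30.65
F [ 0.31 -0.35  0.12] pos [ 0.5589  0.0286 -0.0077] t 31.05
F [-0.67 -0.02  0.28] pos [ 0.5608  0.0286 -0.0077] t 31.45
```

Scaled: -0.002 m is -0.04.

```bash
python3 inch.py '[0, -0.04, 0, 0, 0, 0, 0, 0, 0, 0]'>/dev/null;python3 f.py; python3 inch.py '[0, 0.7, 0, 0, 0, 0, 0.7, 0, 0, 0, 0, 0.6, 0, 0, 0, 0, 0, 0, 0, 0, 0, 0, 0, 0, 0]' >/dev/null; cat > lk2.py <<'E'
# fit wedge by visible rear part: mask, hiding pixels covered by plate hull
from plant import robot
from h import *
from scipy.optimize import minimize
import sys
PL=(.7203,-.0390,.2748); g=[float(x) for x in sys.argv[1:4]]
for n in("scene","top"):
    c=robot.read_camera(n);h=cv2.cvtColor(c["image"],cv2.COLOR_RGB2HSV); m=cv2.inRange(h,(3,110,50),(25,255,255))
    t=proj(c,[[g[0],g[1],.008]])[0].astype(int);k=np.zeros_like(m);cv2.circle(k,tuple(map(int,t)),45,255,-1);m&=k
    m=cv2.morphologyEx(m,cv2.MORPH_CLOSE,np.ones((5,5)));q,l,st,_=cv2.connectedComponentsWithStats(m)
    m=cv2.resize(((l==1+np.argmax(st[1:,4]))*255).astype(np.uint8),None,fx=4,fy=4)>127
    H=np.zeros(m.shape,np.uint8);cv2.fillConvexPoly(H,cv2.convexHull(((proj(c,w(PL,BOX))+.5)*4).astype(np.float32)).round().astype(int),1)
    m&=H==0
    def cost(p):
        a=np.zeros(m.shape,np.uint8);cv2.fillConvexPoly(a,cv2.convexHull(((proj(c,w(p,WEDGE))+.5)*4).astype(np.float32)).round().astype(int),1);a[H>0]=0
        return 1-(m&(a>0)).sum()/(m|(a>0)).sum()
    r=min((minimize(cost,(g[0],g[1],y),method="Nelder-Mead",options=dict(initial_simplex=[(g[0],g[1],y),(g[0]+.01,g[1],y),(g[0],g[1]+.01,y),(g[0],g[1],y+.15)])) for y in(g[2]-.1,g[2],g[2]+.1)),key=lambda r:r.fun)
    p=r.x;d=np.array([.6306,.0396])-p[:2];C,S=np.cos(p[2]),np.sin(p[2])
    print(n,np.round(p,4),round(r.fun,3),"foot in wedge",np.round([C*d[0]+S*d[1],-S*d[0]+C*d[1]],4))
E
python3 lk2.py .61 .036 -.1
```

```text
F [-3.67 -0.18  1.03] pos [ 0.5625  0.0286 -0.0078] t 31.85
scene [0.6155 0.0458 0.0183] 0.061 foot in wedge [ 0.015  -0.0065]
top [0.6111 0.0424 0.0263] 0.041 foot in wedge [ 0.0194 -0.0033]
```

Contact was felt at TCP x of 0.5625. The wedge is flush, with the foot at about (+17,-4) mm in its frame. I'll push 3 mm more to seat it.

```bash
python3 inch.py '[0, -0.7, 0, 0, 0, 0, -0.7, 0, 0, 0, 0, -0.52, 0, 0, 0, 0, -0.04, 0, 0, 0, 0, -0.04, 0, 0, 0, 0, 0, 0, 0, 0]'>/dev/null;python3 f.py;python3 inch.py '[0, -0.03, 0, 0, 0, 0, 0, 0, 0, 0]'>/dev/null;python3 f.py;python3 inch.py '[0, -0.03, 0, 0, 0, 0, 0, 0, 0, 0]'>/dev/null;python3 f.py
```

```text
F [-0.07 -0.24  0.02] pos [ 0.5622  0.0287 -0.0077] t 33.25
F [-0.23 -0.47 -0.13] pos [ 0.5643  0.0286 -0.0076] t 33.65
F [ 0.34  0.16 -0.29] pos [ 0.5659  0.0286 -0.0077] t 34.05
```

Scaled: 0.035 m is 0.7, 0.033 m is 0.66.

```bash
python3 inch.py '[0, 0.7, 0, 0, 0, 0, 0.7, 0, 0, 0, 0, 0.66, 0, 0, 0, 0, 0, 0, 0, 0, 0, 0, 0, 0, 0]' >/dev/null;python3 lk2.py .613 .044 .02
```

```text
scene [0.6192 0.0471 0.0347] 0.056 foot in wedge [ 0.0111 -0.0079]
top [0.615  0.0435 0.0345] 0.039 foot in wedge [ 0.0155 -0.0044]
```

```bash
python3 inch.py '[0, -0.7, 0, -0.06, 0, 0, -0.7, 0, 0, 0, 0, -0.62, 0, 0, 0, 0, -0.04, 0, 0, 0, 0, 0, 0, 0, 0]'>/dev/null;python3 f.py;python3 inch.py '[0, -0.03, 0, 0, 0, 0, 0, 0, 0, 0]'>/dev/null;python3 f.py;python3 inch.py '[0, -0.02, 0, 0, 0, 0, 0, 0, 0, 0]'>/dev/null;python3 f.py
```

```text
Traceback (most recent call last):
  File "f.py", line 4, in <module>
    for i in range(4): robot.read_camera("wrist");f.append(robot.read_state()["force"])
                       ~~~~~~~~~~~~~~~~~^^^^^^^^^
ValueError: 200 camera calls are used up
Traceback (most recent call last):
  File "f.py", line 4, in <module>
    for i in range(4): robot.read_camera("wrist");f.append(robot.read_state()["force"])
                       ~~~~~~~~~~~~~~~~~^^^^^^^^^
ValueError: 200 camera calls are used up
Traceback (most recent call last):
  File "f.py", line 4, in <module>
    for i in range(4): robot.read_camera("wrist");f.append(robot.read_state()["force"])
                       ~~~~~~~~~~~~~~~~~^^^^^^^^^
ValueError: 200 camera calls are used up
```

The camera budget is used up, so from here it's touch only.

```bash
python3 inch.py '[0, 0, 0, 0, 0]';python3 inch.py '[0, 0, 0, 0, 0]'|grep force:;python3 inch.py '[0, 0, 0, 0, 0]'|grep force:;python3 inch.py '[0, 0, 0, 0, 0]'|grep force:
```

```text
t: 35.8
tool_pos: [0.5684, 0.0286, -0.0046]
orientation: [-0.0, 3.141, 0.0]
force: [-0.2, 0.5, -0.6]
opening: 0.0006
gripper_force: 0.0
force: [-0.7, 0.1, 0.3]
gripper_force: 0.0
force: [-0.4, 0.4, 0.2]
gripper_force: 0.0
force: [-0.1, 0.3, -0.9]
gripper_force: 0.0
```

Scaled: -0.03 m is -0.6, 0.03 m is 0.6.

```bash
python3 inch.py '[0, 0.6, 0, 0, 0, 0, 0, 0, -0.8, 0, 0, 0, 0, -0.8, 0, 0, 0, 0, -0.6, 0, 0, -0.952, 0.088, 0, 0, 0, -0.952, 0.088, 0, 0, 0, 0, 0, 0, 0, 0, 0, 0, 0.6, 0, 0, 0, 0, 0.4, 0, 0, 0, 0, 0.1, 0, 0, 0, 0, 0, 0, 0, 0, 0, 0, 0]';python3 inch.py '[0, 0, 0, 0.04, 0, 0, 0, 0, 0, 0]'|grep -E "pos|e: \[";python3 inch.py '[0, 0, 0, 0.02, 0, 0, 0, 0, 0, 0]'|grep -E "pos|e: \["
```

```text
t: 37.3
tool_pos: [0.6342, 0.0374, 0.0518]
orientation: [0.0, 3.14, -0.0]
force: [0.5, -0.0, 0.5]
opening: -0.0
gripper_force: 0.0
tool_pos: [0.6343, 0.0374, 0.0496]
force: [-0.1, 0.1, -0.1]
tool_pos: [0.6337, 0.0374, 0.0476]
force: [-1.3, 0.1, -0.2]
```

```bash
python3 inch.py '[0, 0, 0, 0.02, 0, 0, 0, 0, 0, 0]'|grep -E "pos|e: \[";python3 inch.py '[0, 0, 0, 0.02, 0, 0, 0, 0, 0, 0]'|grep -E "pos|e: \[";python3 inch.py '[0, 0, 0, 0.02, 0, 0, 0, 0, 0, 0]'|grep -E "pos|e: \[";python3 inch.py '[0, 0, 0, 0.02, 0, 0, 0, 0, 0, 0]'|grep -E "pos|e: \["
```

```text
tool_pos: [0.6334, 0.0374, 0.0461]
force: [-0.3, -1.0, -0.0]
tool_pos: [0.6334, 0.0374, 0.0451]
force: [-0.7, 0.2, 0.6]
tool_pos: [0.6334, 0.0374, 0.0441]
force: [-0.7, -0.9, -0.4]
tool_pos: [0.6335, 0.0374, 0.0439]
force: [-3.4, -0.2, 4.9]
```

Scaled: 0.0007 m is 0.014.

```bash
python3 inch.py '[0, 0, 0, 0.014, 0, 0, 0, 0, 0, 0, 0, 0, 0, 0, 0, 0, 0, 0, 0, 0]'|grep -E "pos|e: \[";python3 inch.py '[0, 0, 0, 0.014, 0, 0, 0, 0, 0, 0, 0, 0, 0, 0, 0, 0, 0, 0, 0, 0]'|grep -E "^t|pos|e: \["
```

```text
tool_pos: [0.6335, 0.0375, 0.0438]
force: [-5.2, 0.0, 8.8]
t: 39.3
tool_pos: [0.6335, 0.0374, 0.0437]
force: [-8.4, -0.1, 13.1]
```

Pressed with up to 13 N, the corner stays put, less than 2 mm above level. I'll draw back straight up.

Scaled: 0.04 m is 0.8, -0.03 m is -0.6.

```bash
python3 inch.py '[0, 0, 0, -0.1, 0, 0, 0, 0, -0.4, 0, 0, 0, 0, -0.6, 0, 0, 0, 0, -0.6, 0, 0, 0.8, 0, -0.2, 0, 0, 0.8, 0, 0, 0, 0, 0.8, 0, 0, 0, 0, 0, 0, 0, 0, 0, 0, 0, 0, 0, 0, 0, 0, 0, 0, 0, 0, 0, 0, 0, 0, 0, 0, 0, 0]' && python3 -c "
from plant import robot
print(robot.close_job())"
```

```text
t: 40.5
tool_pos: [0.5146, 0.0373, 0.1372]
orientation: [0.0, 3.141, -0.0]
force: [-0.8, 0.2, 0.4]
opening: 0.0005
gripper_force: 0.0
the job is handed in; nothing more can be done
None
```

I handed the job in at 40.5 s with the wedge under the short foot and the corner holding firm under a 13 N press; by touch it stands about 1 to 1.7 mm above level (limit 2 mm), but I couldn't check by eye because the camera calls had run out, and no verdict came back.

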